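# Release a battery slide with the pin tool

## Task

Take the red-handled pin out of the wooden rest and hold down the red release button at the bottom of the well in the orange battery slide. Keeping the pin in the well, push the slide out of its housing towards the unit's open end as far as it goes, then put the pin back upright in the empty hole of the rest.

Things in the scene. Friction and masses are not known exactly. Their poses are not given: they have to be found in the camera images.
- release_pin: Red-handled pin tool, loose, 40 to 85 g, upright in one hole of the rest. Origin at its lower tip, z towards the handle. Steel shaft 6 mm thick, 50 mm long; red collar 32 mm wide (z 50 to 56 mm); red handle 16 mm square, sides along x and y (z 56 to 101 mm): grip firmly on two flats, fingertips just above the collar. The blue-handled punch in the other hole is too thick for the well.
- tool_rest: Fixed wooden block 60 (x) x 150 (y) x 58 (z) mm, origin at the centre of its underside, z up. Two vertical 22 mm holes at x = 0, y = +45 and -45 mm. A tool hangs in a hole by its collar on the top face, the pin's tip then 8 mm above the block's underside. The red pin starts in either hole, the blue punch, equally tall (top 109 mm above the desk), in the other.
- battery_unit: Fixed grey housing on the desk, 170 (x) x 110 (y) x 44 (z) mm, origin at the centre of its underside, z up, x towards its closed end with the black panel. The orange slide lies in a channel along x, open at the top and at the -x end, and comes out along -x.
- button_well (a point): Centre of the mouth of the well in the orange slide, 42 mm above the desk; moves with the slide. Well 18 x 18 mm, square to the unit, 20 mm deep. Its floor is the sprung red button: goes 6 mm down, 2 N to start, 4.4 N at the bottom; unlatches past 4 mm. Keep it down for the slide's first 25 mm, then it springs up past the catch. The pin, moved against the well's wall, carries the slide along.
- battery_slide (a joint): Travel of the orange slide (100 x 56 x 30 mm, friction about 1 N) out of the housing along the unit's -x, in m: 0 home and latched, 0.045 fully out against its stop. It stays where it is left.
There are look-alikes about, which are no part of the job. Several things have the shape of the release_pin; the one meant has the colours described above.

How it is judged:
On the way, in this order (a step that is already met when the one before it is completed fails the run):
1. the pin holds the release button down in the well, the slide still home (horizontal distance between release_pin and button_well below 0.012 m and z of release_pin in the frame of battery_unit below 0.0195 m and value of joint battery_slide below 0.006 m), for 0.1 s.
2. the slide is pushed out with the pin still in the well (horizontal distance between release_pin and button_well below 0.012 m and z of release_pin in the frame of battery_unit below 0.034 m and value of joint battery_slide above 0.035 m), for 0.1 s.
At the end, for the whole second after the job is handed in: The slide is at least 35 mm out of its 45 mm, and the red-handled pin stands at rest in a hole of the rest, its tip within 13 mm of the hole's axis along each side of the block and less than 16 mm above the block's underside, upright within 10 degrees (value of joint battery_slide above 0.035 m and z of release_pin in the frame of tool_rest below 0.016 m and x of release_pin in the frame of tool_rest between -0.013 and 0.013 m and (y of release_pin in the frame of tool_rest between 0.032 and 0.058 m or y of release_pin in the frame of tool_rest between -0.058 and -0.032 m) and angle between release_pin's own z axis and vertical below 0.17 rad and linear speed of release_pin below 0.03 m/s); the robot touches nothing.
It also fails if it takes over 54 s, if anything falls off the work surface, if the arm or the gripper's body presses on something with over 40 N, if the wrist force passes 120 N, or if a joint passes its speed limit or range.

## Robot

A 7-joint arm with a two-finger parallel gripper is mounted at the origin on a cart in front of the work surface, level with it; the furniture and walls round the work are solid. World frame = base frame: x ahead of the robot, y to its left, z up, the work surface at z = 0. Lengths are in m, angles in rad, forces in N, time in s.
With the tool pointing down it reaches from about 0.425 to 0.875 m from the base axis. Payload 4.7 kg.
Tool frame: the origin (TCP) lies between the finger pads; the fingertips stand 19 mm ahead of it and the grasp point (between the pads) is the TCP; z points along the fingers, y is the line along which they close (so a half turn about z gives the same grasp; the last joint's range is limited). The gripper opens to 87 mm and grips with 3 to 60 N. Pads are 19 mm wide; open, the fingers measure 117 mm over their backs; the gripper's body (75 mm by 190 mm) begins 51 mm behind the grasp point.
Start: joints at [1.239, 0.321, -0.07, 1.45, 0.023, 1.371, -0.057], TCP at [0.22, -0.612, 0.242] pointing down, gripper open.
Joint ranges: [-2.86, 2.86], [-0.3, 2.09], [-1.38, 1.24], [0.06, 2.45], [-1.56, 4.7], [0.09, 2.05], [-2.69, 2.69]. Speed limits (rad/s): [2.57, 2.57, 3.14, 3.14, 3.14, 3.14, 3.14].

## Interface

Orientations are given as a unit quaternion [w, x, y, z].
In Python, from bench import move_to, line_to, move_joints, move_gripper, pause, inverse_kinematics, camera, PlanningError, finish_job, get_clock, get_q, get_joint_vel, get_effort, get_ee_pos, get_eef_rot, get_wrist_force, get_moment, get_finger_gap, get_grip_force gives the robot as it stands. The module is installed in compiled form; this text tells all that it offers. Calls block until the motion is done:
- move_to(position, orientation): joint-space move of the TCP to a pose.
- line_to(position, ori=None, v=0.15, f_stop=None): straight line of the TCP; ori=None keeps the orientation; v is the mean speed in m/s. With f_stop (N) it stops when the force on the tool has changed by that much, and returns True; else False.
- move_joints(angles): joint-space move.
- move_gripper(opening, force=None): finger opening in m; force is the grip in N (None keeps the last); returns when the fingers have stopped.
- pause(seconds).
- inverse_kinematics(position, orientation): joint angles nearest the present ones, or None.
- camera(name): name is "scene" or "top" or "wrist"; returns a dict with "image" (480x640x3 uint8, red, green, blue), "z_map" (480x640 float32, m along the optical axis (not along the pixel's ray), 0 where there is no reading), "mtx" (3x3 intrinsics, pixels), "R" (3x3) and "t" (3): a world point X has camera coordinates R X + t. Camera axes: x right, y down, z forward; pixel columns grow to the right and rows downward; lengths in m; the calibration is good to about 2 mm. A picture is of the moment at which its call begins.
A pose or a line that the arm cannot do raises PlanningError and nothing moves.
- finish_job(): hands the job in; it is judged then, once.
Readings, each from a call of its own:
- get_clock(): time.
- get_q(): joint angles.
- get_joint_vel(): joint speeds.
- get_effort(): joint torques, N m.
- get_ee_pos(): TCP position.
- get_eef_rot(): TCP orientation.
- get_wrist_force(): force on the tool from outside, world axes, zero at the start.
- get_moment(): the same for the moment, N m.
- get_finger_gap(): finger opening in m.
- get_grip_force(): force on a finger pad.
Only numpy, scipy, OpenCV 4.12 (cv2) and the standard library are available. Lean on these libraries where they do the work, as an engineer would, in place of code of your own. Each camera call takes 0.05 s, during which the arm holds its last target. There are 200 camera calls.

## Working session

There is one attempt and no reset: what is moved stays moved. The work goes in short steps, each a Python script; the robot and the scene stay as the last script left them, time stands still between calls to the robot, and variables do not carry over. Pictures are saved under pics/ and viewed, at most 10 in all, crops included, and the job is handed in when it is done.

```bash
mkdir -p pics; cat > h.py <<'E'
import numpy as np, cv2
from bench import *
def snap(n,name):
    c=camera(n); cv2.imwrite(f'pics/{name}.png',c['image'][:,:,::-1]); np.savez(f'pics/{name}.npz',**c); return c
def world(c):
    z=c['z_map']; v,u=np.mgrid[:480,:640]; K=c['mtx']
    P=np.stack([(u-K[0,2])/K[0,0]*z,(v-K[1,2])/K[1,1]*z,z],-1)
    return (P-c['t'])@c['R']
E
python3 - <<'E'
from h import *
for n in('scene','top'):
    c=snap(n,n); print(n,c['R'],c['t'],c['mtx'][0,0])
print(get_clock(),get_ee_pos(),get_eef_rot(),get_finger_gap())
E
```

```text
scene [[ 0.76158973 -0.64802633  0.00655456]
 [-0.38450487 -0.45998278 -0.80035732]
 [ 0.5216676   0.60702366 -0.59948744]] [-0.40769584  0.22341696  0.68262598] 581.9947095478972
top [[ 0.02212862 -0.99941605 -0.02603619]
 [-0.99404559 -0.01921551 -0.10725732]
 [ 0.10669439  0.02825461 -0.99389033]] [-0.01730492  0.48458323  1.00746153] 541.8115959357465
0.1 [ 0.22009831 -0.61111703  0.24057532] [-8.24044225e-04  9.85091236e-01  1.72030627e-01 -2.03170754e-04] 0.08678579188244977
```

View pics/scene.png

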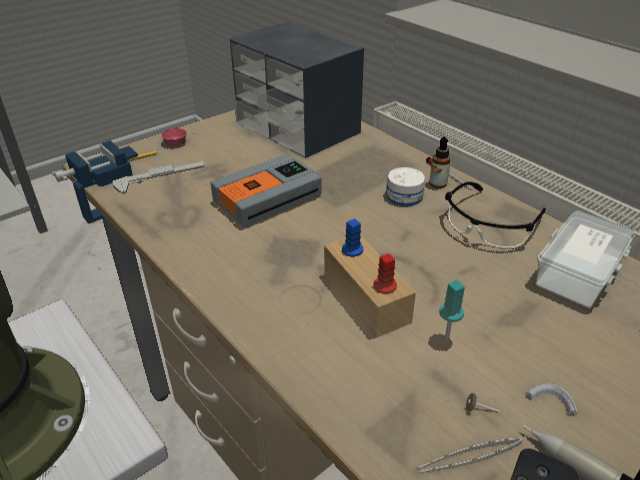

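View pics/top.png

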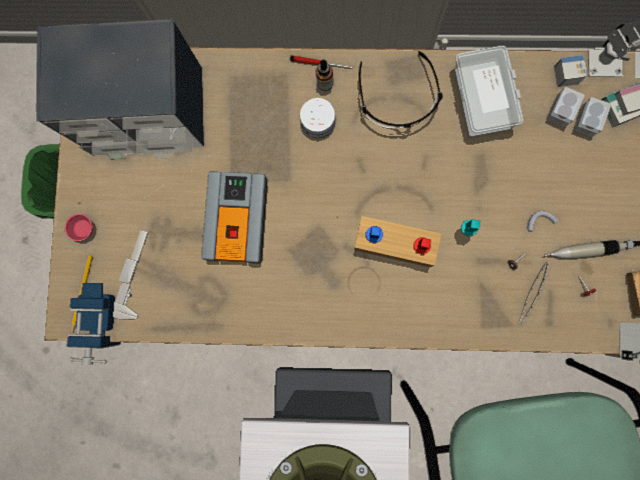

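The top view shows the red-handled tool in the rest at (423,245), the blue punch at (374,234), a teal look-alike at (471,228) and small red items at (585,287) and (305,60). Only the one at (423,245) has a red handle and collar and stands in the rest. The unit is at (235,218), with its well at (233,232) and its open end towards the bottom of the image.

```bash
cat > m.py <<'E'
from h import *
c=dict(np.load('pics/top.npz')); W=world(c); im=c['image']; hsv=cv2.cvtColor(im,cv2.COLOR_RGB2HSV)
v,u=np.mgrid[:480,:640]
def box(u0,u1,v0,v1): return (u>u0)&(u<u1)&(v>v0)&(v<v1)
def rect(m):
    p=W[m]; r=cv2.minAreaRect(p[:,:2].astype(np.float32)); print(len(p),r,p[:,2].mean().round(4))
z=W[...,2]
print('rest'); rect(box(345,450,205,275)&(z>.050)&(z<.066))
print('unit'); rect(box(195,275,160,275)&(z>.035)&(z<.055))
h,s,val=hsv[...,0],hsv[...,1],hsv[...,2]
red=((h<6)|(h>172))&(s>150)&(val>60)
m=red&box(400,440,225,265)
print('pin top'); rect(m&(z>.1)); print('pin all'); rect(m)
print('button'); rect(red&box(215,255,215,250))
o=(h>8)&(h<20)&(s>190)&box(200,270,195,270); print('slide'); rect(o)
print('desk z',np.median(z[280:300,200:300]))
s=dict(np.load('pics/scene.npz'))['image'][:,:,::-1]
a=cv2.resize(s[205:340,310:470],None,fx=2.4,fy=2.4,interpolation=3)
b=cv2.resize(im[165:270,195:275,::-1],None,fx=3.1,fy=3.1,interpolation=3)
o=np.zeros((330,384+250,3),np.uint8); o[:a.shape[0],:384]=a[:330]; o[:b.shape[0],384:384+b.shape[1]]=b[:330]
cv2.imwrite('pics/crop.png',o)
E
python3 m.py
```

```text
rest
2378 ((0.4910431206226349, -0.1285916268825531), (0.15019536018371582, 0.06054827570915222), 78.32744598388672) 0.059
unit
5008 ((0.533535897731781, 0.18171954154968262), (0.11135231703519821, 0.17016996443271637), 87.94369506835938) 0.0439
pin top
87 ((0.4819778800010681, -0.17250683903694153), (0.016006607562303543, 0.016387511044740677), 77.93367767333984) 0.1094
pin all
192 ((0.47997745871543884, -0.1707053780555725), (0.028420202434062958, 0.024676751345396042), 46.7202033996582) 0.0863
button
58 ((0.5044190883636475, 0.18190108239650726), (0.019499359652400017, 0.01571836695075035), 82.11373138427734) 0.0244
slide
1449 ((0.46958988904953003, 0.08317931741476059), (0.2851429283618927, 0.10971196740865707), 72.59083557128906) 0.0466
desk z 0.0007823805516646252
```

View pics/crop.png

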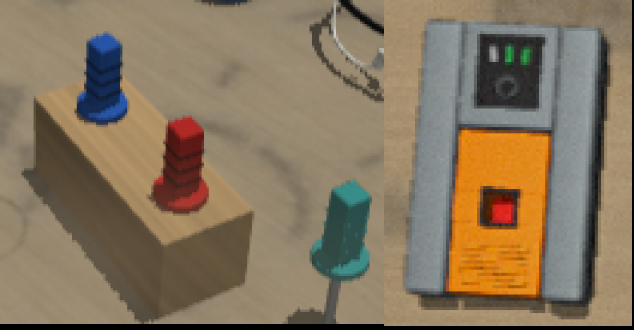

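The crop confirms it: the red-handled, red-collared pin sits in the near-right hole at crop (180,165), with blue in the other hole and teal standing outside the rest. Next I locate the well mouth and grasp the pin.

```bash
cat >> h.py <<'E'
from scipy.spatial.transform import Rotation as Ro
A=np.radians(-11.7)
def quat(a):
    R=np.array([[-np.sin(a),np.cos(a),0],[np.cos(a),np.sin(a),0],[0,0,-1.]]).T
    R=np.column_stack([[-np.sin(a),np.cos(a),0],[np.cos(a),np.sin(a),0],[0,0,-1.]])
    return Ro.from_matrix(R).as_quat(scalar_first=True)
Q=quat(A); PIN=np.array([.482,-.1725]); 
E
sed -i '/R=np.array(\[\[-np.sin/d' h.py
python3 - <<'E'
from h import *
c=dict(np.load('pics/top.npz')); im=c['image']; hsv=cv2.cvtColor(im,cv2.COLOR_RGB2HSV)
o=((hsv[...,0]>8)&(hsv[...,0]<22)&(hsv[...,1]>150)&(hsv[...,2]>110)).astype(np.uint8); o[:200]=0;o[265:]=0;o[:,:205]=0;o[:,265:]=0
cs,hi=cv2.findContours(o,cv2.RETR_CCOMP,cv2.CHAIN_APPROX_NONE)
for k,x in enumerate(cs):
    if cv2.contourArea(x)>60:
        r=cv2.minAreaRect(x); K=c['mtx']; d=c['R'].T@np.linalg.inv(K)@np.array([*r[0],1]); C=-c['R'].T@c['t']
        print(hi[0][k][3],r, C+d*(.042-C[2])/d[2])
move_to([*PIN,.20],Q); print(get_clock(),get_ee_pos(),get_q().round(2))
c=snap('wrist','wrist1')
E
```

```text
-1 ((231.70291137695312, 233.12771606445312), (30.090492248535156, 53.35017013549805), 4.289153575897217) [0.50075999 0.18207246 0.042     ]
0 ((231.72560119628906, 231.46951293945312), (13.693511009216309, 14.245668411254883), 6.34019136428833) [0.50391997 0.1821623  0.042     ]
1.9583 [ 0.48173292 -0.17435481  0.20002728] [ 0.83  0.08 -0.56  1.83  0.05  1.24  0.05]
```

View pics/wrist1.png

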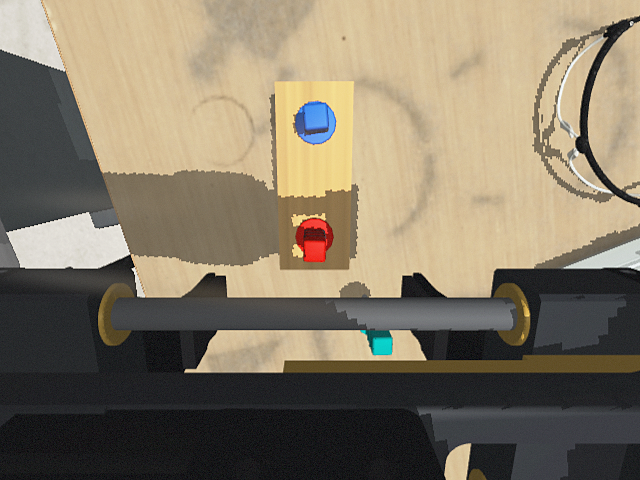

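The wrist view shows the red handle at (315,248), centred between the finger lines, and the teal tool at (375,342), outside the path. Now I measure the pin and grasp it.

```bash
python3 - <<'E'
from h import *
for f,b in(('wrist1',(290,345,205,270)),('top',(400,440,225,265))):
    c=dict(np.load(f'pics/{f}.npz')); W=world(c); h=cv2.cvtColor(c['image'],cv2.COLOR_RGB2HSV)
    m=((h[...,0]<6)|(h[...,0]>172))&(h[...,1]>150); k=np.zeros_like(m); k[b[2]:b[3],b[0]:b[1]]=1
    m&=k&(W[...,2]>.1); print(f,cv2.minAreaRect(W[m][:,:2].astype(np.float32)),W[m][:,2].mean())
    if f=='top': t=W[215:240,460:482].reshape(-1,3); t=t[t[:,2]>.05]; print('teal',t.min(0),t.max(0))
move_gripper(.06)
print(line_to([*PIN,.086],Q,v=.12,f_stop=8)); pause(.2); print(get_ee_pos(),get_wrist_force())
move_gripper(.0,45); print(get_finger_gap(),get_grip_force(),get_ee_pos())
p=get_ee_pos()
line_to([PIN[0],PIN[1],.235],v=.15); pause(.2)
print(get_finger_gap(),get_ee_pos(),get_wrist_force(),get_clock()); snap('scene','lift'); 
cv2.imwrite('pics/liftc.png',cv2.imread('pics/lift.png')[100:400,200:560])
E
```

```text
wrist1 ((0.4871382415294647, -0.1443571299314499), (0.07185906916856766, 0.015646861866116524), 77.80521392822266) 0.1082168942577007
top ((0.4281456470489502, -0.11118574440479279), (0.018859826028347015, 0.1829194277524948), 41.511474609375) 0.11957851782990579
teal [ 0.37459026 -0.27523787  0.05061982] [ 0.53202126 -0.03644874  1.05283081]
False
[ 0.48247709 -0.17272414  0.08671513] [-0.10818862  0.19691899  0.51112453]
0.015201276185213334 44.99982129782438 [ 0.48207548 -0.17247193  0.08601632]
0.015833253075342724 [ 0.48157889 -0.17234288  0.23414882] [-0.52990941  0.27135646 -0.83926162] 6.2333
```

View pics/liftc.png

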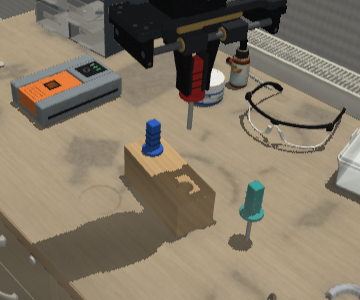

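The pin is held upright in the gripper, at crop (193,95), clear of the rest. Now I go to the well and press.

```bash
python3 - <<'E'
from h import *
WL=np.array([.5035,.182])
line_to([*WL,.235],Q,v=.15)
line_to([*WL,.135],v=.12); pause(.3); print(get_ee_pos(),get_wrist_force(),get_clock())
snap('scene','well')
s=line_to([*WL,.091],v=.03,f_stop=8); pause(.3)
print(s,get_ee_pos(),get_wrist_force(),get_finger_gap(),get_clock())
snap('scene','press'); a=[cv2.resize(cv2.imread(f'pics/{n}.png')[60:240,190:350],None,fx=2.4,fy=2.4) for n in('well','press')]
cv2.imwrite('pics/wp.png',np.hstack(a))
E
```

```text
[0.50379044 0.18204611 0.13547764] [-0.31379638 -0.12343924 -1.4661035 ] 10.0833
True [0.50337091 0.18201105 0.09362679] [-1.25727943  0.27101062  6.66956252] 0.015434034726049954 11.7167
```

View pics/wp.png

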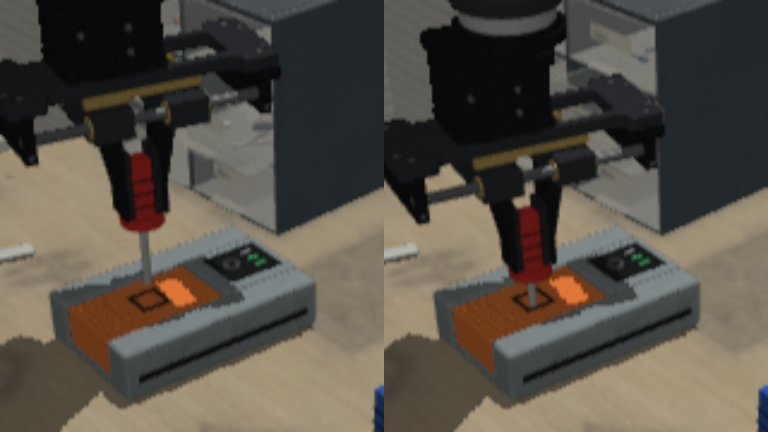

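The pin is in the well, at (530,295) in the right half, and bottomed: the tip is at about 15.6 mm with 8 N. Now I push the slide out.

```bash
python3 - <<'E'
from h import *
p=get_ee_pos(); u=np.radians(-2.06); d=-np.array([np.cos(u),np.sin(u),0])
p[:2]=[.5035,.182]; p[2]=.0937
s=line_to(p+d*.056,v=.03,f_stop=14); pause(.4)
e=get_ee_pos(); print(s,e,(e-p)@d,get_wrist_force(),get_finger_gap(),get_clock())
snap('top','push'); cv2.imwrite('pics/pushc.png',cv2.resize(cv2.imread('pics/push.png')[150:300,170:300],None,fx=3,fy=3))
E
```

```text
True [0.45310627 0.18390284 0.09440836] 0.050429559816420555 [-1.39103871 -0.16063712  1.3426696 ] 0.015615990303516153 13.7667
```

View pics/pushc.png

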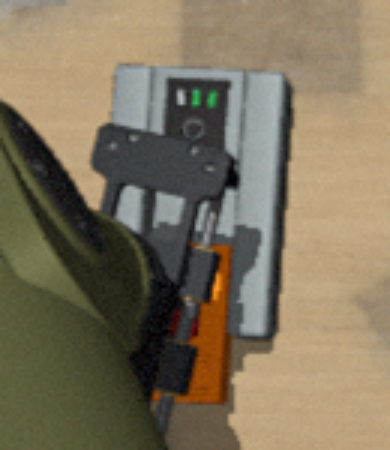

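The slide, at crop (205,385), is well out past the housing edge at y≈340, and the pin stopped against the end stop after 50 mm. Now I lift out and return the pin.

```bash
python3 - <<'E'
from h import *
p=get_ee_pos(); u=np.radians(-2.06); b=np.array([np.cos(u),np.sin(u),0])
line_to(p+b*.005,v=.03)
p=p+b*.005; line_to([p[0],p[1],.235],v=.12)
line_to([*PIN,.235],Q,v=.15)
pause(.2); print(get_ee_pos(),get_clock())
print(line_to([*PIN,.145],v=.1)); print(line_to([*PIN,.085],v=.05,f_stop=5)); pause(.2)
print(get_ee_pos(),get_wrist_force(),get_clock())
snap('scene','ins'); cv2.imwrite('pics/insc.png',cv2.imread('pics/ins.png')[130:370,190:520])
E
```

```text
[ 0.4820098  -0.17224812  0.23501724] 18.175
False
True
[ 0.4816837  -0.172353    0.08595524] [-0.48009964 -0.09794294  5.6672151 ] 20.5417
```

View pics/insc.png

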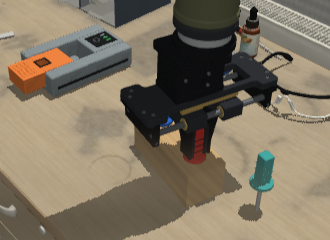

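The slide stays out, at crop (40,70), and the pin's collar is seated on the rest at (195,155). Now I release, retreat and check.

```bash
python3 - <<'E'
from h import *
move_gripper(.05); pause(.2); p=get_ee_pos()
line_to([p[0],p[1],.24],v=.12)
move_to([.45,-.38,.28],Q); pause(.5); print(get_clock())
snap('scene','end'); cv2.imwrite('pics/endc.png',cv2.imread('pics/end.png')[130:370,190:520])
c=snap('top','endt'); W=world(c); h=cv2.cvtColor(c['image'],cv2.COLOR_RGB2HSV)
m=((h[...,0]<6)|(h[...,0]>172))&(h[...,1]>150)&(W[...,2]>.1)&(W[...,2]<.13)&(abs(W[...,0]-.482)<.05)&(abs(W[...,1]+.1725)<.05)
print(m.sum(),cv2.minAreaRect(W[m][:,:2].astype(np.float32)),W[m][:,2].mean())
E
```

```text
24.4667
87 ((0.4809379577636719, -0.1722378432750702), (0.015889452770352364, 0.01587749645113945), 80.1894302368164) 0.10925599932112066
```

View pics/endc.png

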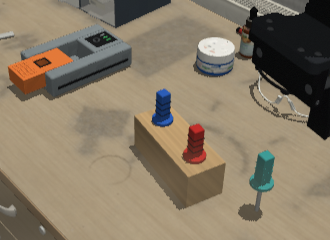

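The pin stands upright in its hole at (195,145), its top is at 109 mm, the slide is out at (40,70), and the robot is clear.

```bash
python3 -c "
from bench import *
print(finish_job())"
```

```text
the job is handed in; nothing more can be done
None
```

I handed the job in at about 24.5 s: the button was pressed, the slide was pushed out to its stop, and the red pin is back upright in the rest; no verdict was returned.

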